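Release a quarter-turn access panel

ROBOT

A 6-joint arm with a two-finger parallel gripper is mounted at the origin on a cart in front of the work surface, level with it; the furniture and walls round the work are solid. World frame = base frame: x ahead of the robot, y to its left, z up, the work surface at z = 0. Lengths are in m, angles in rad, forces in N, time in s.
With the tool pointing down it reaches from about 0.275 to 0.825 m from the base axis. Payload 5.2 kg.
Tool frame: the origin (TCP) lies at the very end of the fingers, on their centre line; the grasp point (between the pads) lies 19 mm behind it; z points along the fingers, y is the line along which they close (so a half turn about z gives the same grasp; the last joint's range is limited). The gripper opens to 93 mm and grips with 3 to 60 N. Pads are 15 mm wide; open, the fingers measure 128 mm over their backs; the gripper's body (75 mm by 188 mm) begins 65 mm behind the grasp point.
Start: joints at [-1.341, 0.259, 1.535, -0, 1.348, -0.203], TCP at [0.231, -0.499, 0.219] pointing down, gripper open.
Joint ranges: [-3.14, 3.14], [-0.91, 2.08], [0.19, 2.58], [-1.22, 4.36], [0.22, 2.71], [-3.12, 3.12]. Speed limits (rad/s): [2.57, 2.57, 3.14, 3.14, 3.14, 3.14].

INTERFACE

Orientations are given as a 3x3 rotation matrix whose columns are the frame's x, y, z axes.
In Python, from station import ctrl gives the robot as it stands. The module is installed in compiled form; this text tells all that it offers.
- The arm moves only by the tool carry_out, never from a script. Its argument "steps" is a list of rows, each a list of 5 numbers: the shift along the tool's x, y, z in m, then the turn about the tool's z in rad, then the finger opening in m, from 0 to 0.093. In form: [[x, y, z, twist, grip], ...]. A call has 1 to 12 rows; each row is the pose to reach, as a shift and turn from the pose commanded when the call began, along the tool's axes at that moment; what a row does not reach only later rows make up. A row lasts 1/8 s, in which the tool goes at most 62.5 mm and 10.7 degrees, less where a joint would pass 70% of its speed; a pose out of reach is approached as far as the arm can. A call with a gripper value outside its range is refused whole. The fingers move at their own pace and stop on an object; the grip force is fixed at half the most. Time passes only in rows, so rows that repeat a pose let the fingers close. It gives the time, the measured TCP pose, the force, the opening and the grip force at its end, in the units of the state.
- ctrl.get_state(): the state, without advancing time (a new reading comes with each control period).
- ctrl.read_camera(name): name is "scene" or "top" or "wrist"; returns the picture (400x640x3 uint8, red, green, blue); there is no depth.
- ctrl.camera_model(name): a dict with "fx", "fy", "cx", "cy" (pixels), "world_to_cam" (4x4, takes a point from world to camera coordinates). Camera axes: x right, y down, z forward; pixel columns grow to the right and rows downward; lengths in m; the calibration is good to about 2 mm. A picture is of the moment at which its call begins: read the wrist's pose just before it. camera_model takes no time and is no camera call; for the wrist camera it gives the pose at the moment of the call.
- ctrl.finish_job(): hands the job in; it is judged then, once.
Trained networks look in the newest picture that a camera, given by its name, has taken for a name from the list of things; names that differ only in an ending like _2 or _b are one class to them, and where a whole thing is asked for, a point or a joint stands for the part that bears it (a point fixed in the world has none). Each returns a list of dicts, best first, with "confidence" (0 to 1); they miss things now and then, are a little off and sometimes report something else, mostly with a low value. They report only what shows in the picture. A call takes as long as a camera call.
- ctrl.boxes_of(camera, thing): "at" ([row, column] in pixels, amid what is visible of it).
- ctrl.cut_out(camera, thing): "pixels" (400x640 bool, what is visible of it) and "at" ([row, column] in pixels, amid what is visible of it).
- ctrl.landmark_of(camera, thing): "at" ([row, column] in pixels: a listed point, or the origin of a listed thing).
The state is a dict: "time": time; "joints": joint angles; "qvel": joint speeds; "joint_torque": joint torques, N m; "tool_pos": TCP position; "tool_rot": TCP orientation; "force": force on the tool from outside, world axes, zero at the start; "moment": the same for the moment, N m; "grip_width": opening from 0.0 (shut) to 1.0 (fully open); "grasp_force": force on a finger pad.
Only numpy, scipy, OpenCV 4.12 (cv2) and the standard library are available. Lean on these libraries where they do the work, as an engineer would, in place of code of your own. Each camera call takes 0.05 s, during which the arm holds its last target. There are 200 camera calls.

TASK

Open the grey unit for service: with the yellow-handled driver from its wooden stand, turn both slotted cams on the unit a quarter turn anticlockwise, until their red tabs lie along the edges of the white panel and no longer over it. Do not turn or touch the cams with the gripper. Put the driver back upright in its stand, and lift the panel off by its black handle and lay it flat, handle up, in the middle of the blue mat, lowering it all the way down before you let go; leave everything else where it is.

Things in the scene. Friction and masses are not known exactly. Their poses are not given: they have to be found in the camera images.
- case: Grey metal unit, fixed, 110 (x) x 190 (y) x 55 mm high; origin at the centre of its underside, z up. The white panel lies flush in its top, in a recess 5 mm deep with 2.5 mm of play all round; the two cams are on its top at y = +73 mm (left) and y = -73 mm (right), x = 0.
- cam_left (a joint): Turning angle (rad) of the left cam, silver with a red tab (case's +y side). 0: the tab points at the middle of the panel and overlaps its edge by 12 mm (locked; starts within 0.1 of this). It grows anticlockwise seen from above; past 1.2 the panel is free of it; hard stop at 1.9. Stays where left (friction 0.05 N m); the driver has 0.2 rad of play in the slot either way.
- cam_right (a joint): Turning angle (rad) of the right cam, silver with a red tab (case's -y side). 0: the tab points at the middle of the panel and overlaps its edge by 12 mm (locked; starts within 0.1 of this). It grows anticlockwise seen from above; past 1.2 the panel is free of it; hard stop at 1.9. Stays where left (friction 0.05 N m); the driver has 0.2 rad of play in the slot either way.
- cam_left_slot (a point): Middle of the slot's floor in the left cam, on its turning axis, 61 mm above the desk. Turns with the cam: x points along the slot and along the red tab, z up. Head 29 mm across; slot 7 mm wide, 7 mm deep (mouth flared to 10 mm, 68 mm above the desk), open at both ends, so a blade fits either way round. The tab is 10 mm wide and reaches 30 mm from the axis, its top 60.5 mm above the desk.
- cam_right_slot (a point): Middle of the slot's floor in the right cam, on its turning axis, 61 mm above the desk. Turns with the cam: x points along the slot and along the red tab, z up. Head 29 mm across; slot 7 mm wide, 7 mm deep (mouth flared to 10 mm, 68 mm above the desk), open at both ends, so a blade fits either way round. The tab is 10 mm wide and reaches 30 mm from the axis, its top 60.5 mm above the desk.
- panel: White access panel, 84 (x) x 110 (y) x 5 mm, 0.22 kg, loose once both cams are open; origin at the centre of its underside (50 mm above the desk at the start), z up. A black bar handle, 12 mm thick (x), 70 mm long (y), 12 mm high, stands on two posts on top: middle of the bar 31 mm and top 37 mm above the origin.
- panel_handle (a point): Middle of the panel's bar handle; y along the bar, grasp it across x.
- driver: Flat-bladed driver, 140 mm long, 0.12 kg, blade down in the stand; origin at the middle of the blade's tip, z up. Blade 20 mm wide (x), 3 mm thick (y), 1.8 mm in the last 3 mm, 12 mm long; round shaft 10 mm; black flange 38 mm across, 60 to 65 mm above the tip; square yellow handle 24 mm across its flats (facing x and y), 65 to 131 mm above the tip; black end cap.
- stand: Wooden block, fixed, 64x64x70 mm on an 84 mm square foot 8 mm high; origin at the centre of its underside, z up. A square hole, 28 mm wide, goes down through it; the driver hangs in it by its flange, blade tip 10 mm above the desk. Stand and mat may change sides.
- stand_top (a point): Centre of the hole's mouth, 70 mm above the desk.
- mat: Blue mat, fixed, 150 (x) x 180 (y) x 3 mm; origin at the centre of its underside.
- tape: Bystander: flat amber tape roll, 54 mm across, 13 mm high.
- cartridge: Bystander: dark red game cartridge, 34x57x9 mm.
- orange_driver: Bystander: ordinary slim orange-handled screwdriver lying on the desk, 169 mm long, not the one to use.
- tin: Bystander: round white tin, 67 mm across, 24 mm high.
- cutters: Bystander: red-handled side cutters, 124x50x12 mm.
- flux_jar: Bystander: small jar with yellow lid, 43 mm across, 29 mm high.

How it is judged:
By the outcome, as a careful person would: the job done as asked, in the order asked, and still so for the second after the job is handed in, with the robot touching nothing.
It also fails if it takes over 72 s, if anything falls off the work surface, if the arm or the gripper's body presses on something with over 40 N, if the wrist force passes 120 N, or if a joint passes its speed limit or range.

## Working session

There is one attempt and no reset: what is moved stays moved. The work goes in short steps, Python scripts to look and compute and a tool call to move; the robot and the scene stay as the last step left them, time stands still between calls to the robot, and variables do not carry over. Pictures are saved under pics/ and viewed, at most 10 in all, crops included, and the job is handed in when it is done.

Besides the shell and the picture viewer there is one more tool, called after "Call:" by a JSON object that holds its "method" and its "body", one argument or row to a line. carry_out: Moves the arm, as the interface text tells. Its arguments: {"type":"object","properties":{"steps":{"type":"array"}},"required":["steps"]}

```bash
mkdir -p pics; cat > h.py <<'E'
import numpy as np, cv2
from station import ctrl
def ray(cam,at,m=None):
    m=m or ctrl.camera_model(cam); T=np.array(m["world_to_cam"]); R=T[:3,:3]; c=-R.T@T[:3,3]
    d=R.T@np.array([(at[1]-m["cx"])/m["fx"],(at[0]-m["cy"])/m["fy"],1]); return c,d
def at_z(cam,at,z,m=None):
    c,d=ray(cam,at,m); return c+d*(z-c[2])/d[2]
def proj(cam,p,m=None):
    m=m or ctrl.camera_model(cam); T=np.array(m["world_to_cam"]); q=T[:3,:3]@np.array(p)+T[:3,3]
    return np.array([m["fy"]*q[1]/q[2]+m["cy"],m["fx"]*q[0]/q[2]+m["cx"]])
def snap(cam,name):
    im=ctrl.read_camera(cam); cv2.imwrite(f"pics/{name}.png",im[:,:,::-1]); return im
E
python3 - <<'E'
from h import *
np.set_printoptions(precision=4,suppress=True)
a=snap("top","top1"); b=snap("scene","scene1")
cv2.imwrite("pics/both.png",cv2.resize(np.vstack([a,b])[:,:,::-1],(480*1,600)))
for t,z in [("case",0),("cam_left_slot",.061),("cam_right_slot",.061),("panel_handle",.081),("driver",.01),("stand_top",.07),("stand",0),("mat",0),("panel",.05)]:
    for c in ("top","scene"):
        for r in ctrl.landmark_of(c,t)[:2]:
            print(t,c,round(r["confidence"],2),np.array(r["at"]),at_z(c,r["at"],z))
print(ctrl.get_state())
E
```

```text
case top 0.81 [190.8 305.4] [0.5968 0.0093 0.    ]
case scene 0.88 [229.6 275.4] [0.616  0.0277 0.    ]
case scene 0.69 [180.7 297.4] [ 0.723  -0.2807  0.    ]
cam_left_slot top 0.55 [186.8 273.8] [0.593  0.0862 0.061 ]
cam_left_slot scene 0.62 [225.8 266.5] [0.5823 0.1168 0.061 ]
cam_left_slot scene 0.18 [252.5 326.6] [0.4033 0.1645 0.061 ]
cam_right_slot top 0.57 [173.4 330.3] [ 0.6275 -0.0534  0.061 ]
cam_right_slot scene 0.67 [229.3 351. ] [0.3982 0.048  0.061 ]
cam_right_slot scene 0.63 [196.4 291.7] [ 0.6113 -0.0527  0.061 ]
panel_handle top 0.64 [179.9 303.4] [0.6056 0.0129 0.081 ]
panel_handle top 0.49 [178.9 331.7] [ 0.6083 -0.0558  0.081 ]
panel_handle scene 0.89 [200.9 275.8] [0.6112 0.0258 0.081 ]
driver top 0.48 [259.9 398.8] [ 0.4171 -0.2266  0.01  ]
stand_top top 0.85 [257.4 403.6] [ 0.4197 -0.2256  0.07  ]
stand_top scene 0.6 [181.1 385.3] [ 0.4182 -0.2337  0.07  ]
stand top 0.64 [259.1 402.2] [ 0.4196 -0.2374  0.    ]
stand scene 0.71 [206.7 382.1] [ 0.4177 -0.2156  0.    ]
mat top 0.94 [262.2 216.6] [0.4114 0.2328 0.    ]
mat scene 0.61 [294.5 308.2] [0.4093 0.2385 0.    ]
panel top 0.91 [182.2 299.9] [0.6076 0.0223 0.05  ]
panel scene 0.68 [209.8 276.9] [0.6169 0.0139 0.05  ]
{'time': 1.0, 'joints': array([-1.3408,  0.2586,  1.535 ,  0.    ,  1.348 , -0.2028]), 'qvel': array([-0.0013,  0.0014,  0.0009, -0.0008,  0.0008,  0.0005]), 'joint_torque': array([ -0.0012, -43.7212, -28.4314,   0.0718,   0.0311,  -0.    ]), 'tool_pos': array([ 0.2307, -0.4993,  0.2187]), 'tool_rot': array([[ 0.9078,  0.4194,  0.    ],
       [ 0.4194, -0.9078, -0.    ],
       [-0.    ,  0.    , -1.    ]]), 'force': array([-0.237 ,  0.3043, -0.6335]), 'moment': array([ 0.0507,  0.0346, -0.0402]), 'grasp_force': 0.0, 'grip_width': 1.0003949643550019}
```

View pics/top1.png

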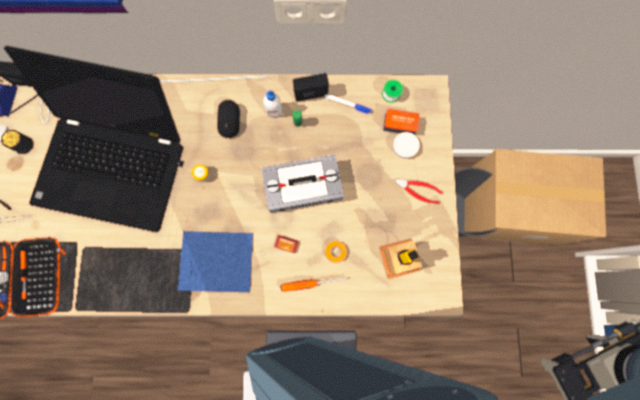

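View pics/scene1.png

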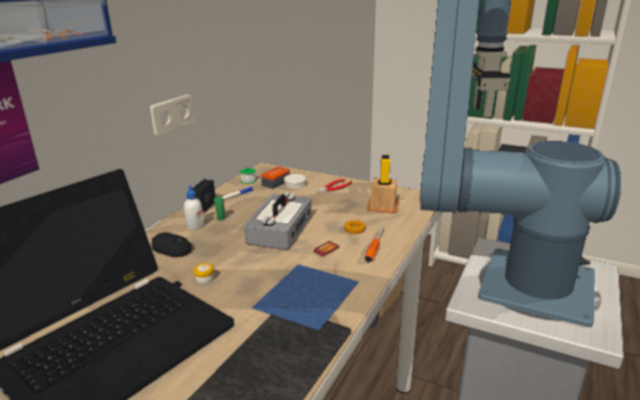

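Top view: the case is at about (302,183), slightly rotated, with its red tabs over the panel. The stand with the yellow driver is at (403,257) and the mat at (216,262). I'll move above the stand and look from there.

Call:
{"method": "carry_out", "body": {
  "steps": [
    [0.04,-0.02,-0.06,0,0.093],
    [0.09,-0.05,-0.1,0,0.093],
    [0.14,-0.08,-0.11,0,0.093],
    [0.18,-0.11,-0.11,0,0.093],
    [0.22,-0.14,-0.11,0,0.093],
    [0.26,-0.16,-0.11,0,0.093],
    [0.285,-0.17,-0.11,0,0.093],
    [0.285,-0.17,-0.11,0,0.093],
    [0.285,-0.17,-0.11,0,0.093]
  ]
}}

```text
time: 2.12
tool_pos: [0.4177, -0.2259, 0.3286]
tool_rot: [[0.908, 0.419, -0.0], [0.419, -0.908, -0.0], [-0.001, 0.0, -1.0]]
force: [-0.4, -0.2, -0.4]
grip_width: 1.0
grasp_force: 0.0
```

```bash
python3 - <<'E'
from h import *
np.set_printoptions(precision=4,suppress=True)
s=ctrl.get_state(); print(s["time"],s["tool_pos"],s["tool_rot"])
m=ctrl.camera_model("wrist"); im=snap("wrist","w1")
T=m["world_to_cam"];T=np.array(T);print("campos",-T[:3,:3].T@T[:3,3],T[:3,:3],m["fx"])
for t,z in [("driver",.01),("stand_top",.07)]:
    for r in ctrl.landmark_of("wrist",t)[:2]: print(t,r["confidence"],r["at"],at_z("wrist",r["at"],z,m))
E
```

```text
2.125 [ 0.4177 -0.2259  0.3286] [[ 0.9078  0.4195 -0.0005]
 [ 0.4195 -0.9078 -0.0004]
 [-0.0006  0.0002 -1.    ]]
campos [ 0.4875 -0.1929  0.4952] [[ 0.4203 -0.9074 -0.0002]
 [-0.8721 -0.404   0.276 ]
 [-0.2505 -0.1159 -0.9612]] 293.035366769152
driver 0.82 [158.0, 318.1] [ 0.4228 -0.2242  0.01  ]
stand_top 0.58 [166.0, 318.9] [ 0.4206 -0.2263  0.07  ]
```

View pics/w1.png

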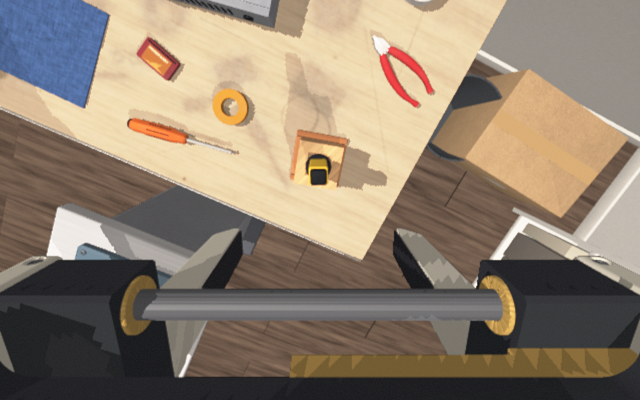

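Wrist view: the driver's cap is at about (318,176) and the stand at (320,160), slightly rotated. I'll zoom in for the yaw.

```bash
python3 - <<'E'
from h import *
im=cv2.imread("pics/w1.png")[125:200,280:355]
cv2.imwrite("pics/w1z.png",cv2.resize(im,(600,600),interpolation=cv2.INTER_CUBIC))
c=[r for r in ctrl.cut_out("wrist","driver")][0]["pixels"]
cc=np.argwhere(c); print(cc.min(0),cc.max(0))
m=ctrl.camera_model("wrist")
for p in [(176,318)]: print(at_z("wrist",p,.15,m))
E
```

```text
[154 306] [186 329]
[ 0.42160211 -0.2245192   0.15      ]
```

View pics/w1z.png

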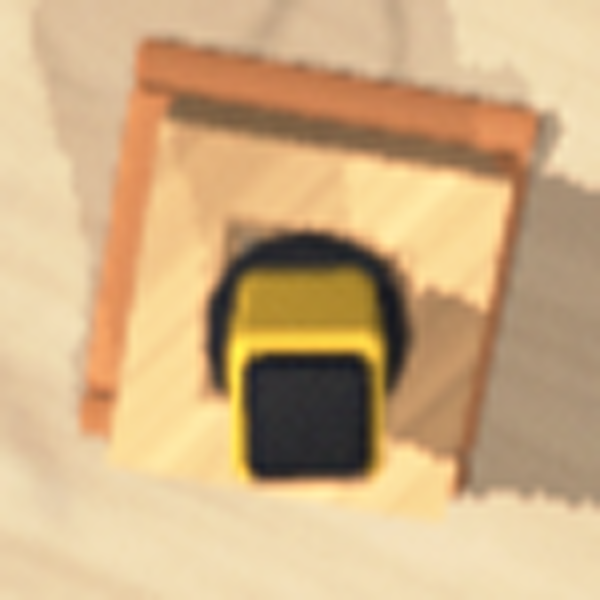

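Cap centre is at about (318.5,176.9), with the handle's sides within about 3° of the tool axes. I'll descend and grip it.

Call:
{"method": "carry_out", "body": {
  "steps": [
    [0.004,0.001,0.05,-0.05,0.093],
    [0.004,0.001,0.11,-0.05,0.093],
    [0.004,0.001,0.16,-0.05,0.093],
    [0.004,0.001,0.21,-0.05,0.093],
    [0.004,0.001,0.23,-0.05,0.093],
    [0.004,0.001,0.23,-0.05,0.015],
    [0.004,0.001,0.23,-0.05,0.015],
    [0.004,0.001,0.23,-0.05,0.015],
    [0.004,0.001,0.23,-0.05,0.015],
    [0.004,0.001,0.23,-0.05,0.015],
    [0.004,0.001,0.23,-0.05,0.015]
  ]
}}

```text
time: 3.7
tool_pos: [0.4222, -0.2247, 0.0988]
tool_rot: [[0.886, 0.464, 0.0], [0.464, -0.886, -0.0], [0.0, 0.0, -1.0]]
force: [0.0, 0.2, 1.0]
grip_width: 0.405
grasp_force: 0.0
```

Call:
{"method": "carry_out", "body": {
  "steps": [
    [0,0,0,0,0.015],
    [0,0,0,0,0.015],
    [0,0,0,0,0.015],
    [0,0,0,0,0.015],
    [0,0,0,0,0.015]
  ]
}}

```text
time: 4.32
tool_pos: [0.4222, -0.2246, 0.0987]
tool_rot: [[0.886, 0.464, 0.0], [0.464, -0.886, 0.0], [0.0, -0.0, -1.0]]
force: [0.8, 0.5, 0.8]
grip_width: 0.259
grasp_force: 29.7
```

Call:
{"method": "carry_out", "body": {
  "steps": [
    [0,0,-0.03,0,0.015],
    [0,0,-0.08,0,0.015],
    [0,0,-0.13,0,0.015],
    [0.04,-0.025,-0.16,0,0.015],
    [0.08,-0.05,-0.16,0,0.015],
    [0.12,-0.075,-0.16,0,0.015],
    [0.163,-0.1,-0.16,0,0.015],
    [0.163,-0.1,-0.16,0,0.015],
    [0.163,-0.1,-0.16,0,0.015]
  ]
}}

```text
time: 5.45
tool_pos: [0.5196, -0.0606, 0.2581]
tool_rot: [[0.885, 0.465, -0.001], [0.465, -0.885, -0.0], [-0.001, -0.0, -1.0]]
force: [0.1, -0.8, -0.2]
grip_width: 0.257
grasp_force: 29.7
```

```bash
python3 - <<'E'
from h import *
np.set_printoptions(precision=4,suppress=True)
s=ctrl.get_state(); print(s["time"],s["tool_pos"])
m=ctrl.camera_model("wrist"); im=snap("wrist","w2")
b=snap("scene","s2")
for t,z in [("cam_left_slot",.061),("cam_right_slot",.061),("panel_handle",.081),("case",0),("driver",s["tool_pos"][2]-.0887)]:
    for r in ctrl.landmark_of("wrist",t)[:2]: print(t,r["confidence"],r["at"],at_z("wrist",r["at"],z,m))
a=proj("scene",s["tool_pos"]-[0,0,.04]); print(a)
r0,c0=int(a[0])-30,int(a[1])-25
z=cv2.resize(b[r0:r0+60,c0:c0+50],(333,400),interpolation=cv2.INTER_CUBIC)
cv2.imwrite("pics/c2.png",cv2.resize(np.hstack([im,z])[:,:,::-1],(800,329)))
E
```

```text
5.45 [ 0.5196 -0.0606  0.2581]
cam_left_slot 0.83 [59.1, 230.7] [0.5936 0.0906 0.061 ]
cam_right_slot 0.77 [97.3, 354.5] [ 0.6234 -0.0545  0.061 ]
cam_right_slot 0.54 [218.7, 292.6] [ 0.4535 -0.0576  0.061 ]
panel_handle 0.79 [76.7, 285.1] [0.6047 0.0248 0.081 ]
driver 0.56 [200.3, 319.4] [ 0.5208 -0.0613  0.1694]
[142.825  323.7756]
```

View pics/c2.png

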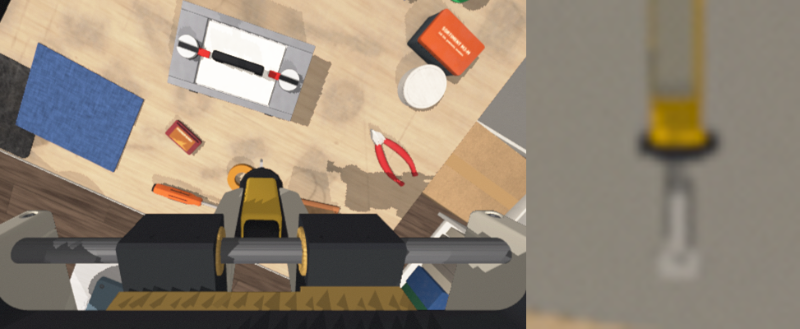

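```bash
python3 - <<'E'
from h import *
np.set_printoptions(precision=4,suppress=True)
s=ctrl.get_state(); print(s["joints"])
m=ctrl.camera_model("wrist")
c,d=ray("scene",proj("scene",s["tool_pos"])); d[2]=0; d/=np.linalg.norm(d)
R=s["tool_rot"]
for n,a in (("x",R[:,0]),("y",R[:,1])): print(n,"apparent mm",20*abs(a[0]*d[1]-a[1]*d[0]), "handle px/mm ref", 24*(abs(R[0,0]*d[1]-R[1,0]*d[0])+abs(R[0,1]*d[1]-R[1,1]*d[0])))
print("scene px per m",ctrl.camera_model("scene")["fx"]/np.linalg.norm(c-s["tool_pos"]))
tip=s["tool_pos"]-[0,0,.0887]
for k in (-.01,.01):
  print("x",k,proj("wrist",tip+k*R[:,0],m),"y",proj("wrist",tip+k*R[:,1],m))
im=cv2.imread("pics/w2.png")
Z=lambda r0,c0:cv2.resize(im[r0:r0+50,c0:c0+50],(400,400),interpolation=cv2.INTER_CUBIC)
cv2.imwrite("pics/z3.png",cv2.resize(np.hstack([Z(30,205),Z(70,330),Z(180,294)]),(780,260)))
E
```

```text
[-0.3305  0.1861  1.5301 -0.      1.4253  0.759 ]
x apparent mm 19.996260941963865 handle px/mm ref 24.459569825286614
y apparent mm 0.38671391244164965 handle px/mm ref 24.459569825286614
scene px per m 412.81450243244785
x -0.01 [211.6238 318.0267] y [201.2014 307.0549]
x 0.01 [190.5806 318.0599] y [201.2203 329.0313]
```

View pics/z3.png

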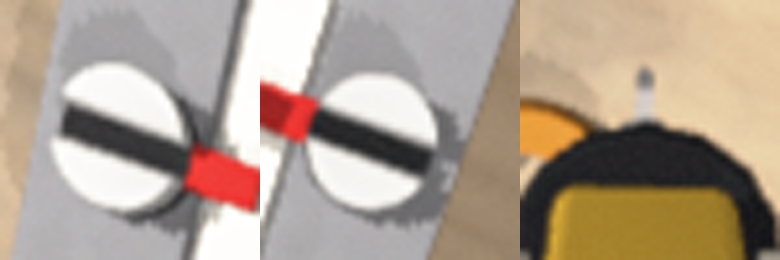

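The blade lies along tool x (its edge shows ahead of the flange). The slots sit at about (229,56) on the left and (351.5,97) on the right.

```bash
python3 - <<'E'
from h import *
np.set_printoptions(precision=4,suppress=True)
m=ctrl.camera_model("wrist")
def P(o,r0,c0,x,y): return at_z("wrist",(r0+y/5.2-.5,c0+(x-o)/5.2-.5),.068,m)
for n,o,r0,c0,a,b,c in (("L",0,30,205,(65,120),(190,155),(120,137)),("R",260,70,330,(315,122),(430,160),(372,141))):
    A,B,C=[P(o,r0,c0,*q) for q in (a,b,c)]
    e=A-B; print(n,C,(A+B)/2,"heading",np.arctan2(e[1],e[0])%np.pi)
E
```

```text
L [0.5958 0.0922 0.068 ] [0.5965 0.0907 0.068 ] heading 1.7971313768034927
R [ 0.6221 -0.0509  0.068 ] [ 0.6222 -0.0511  0.068 ] heading 1.7523905984245989
```

Call:
{"method": "carry_out", "body": {
  "steps": [
    [0.03,0.01,0,-0.18,0.015],
    [0.06,0.03,0,-0.36,0.015],
    [0.095,0.04,0,-0.54,0.015],
    [0.095,0.04,0.02,-0.72,0.015],
    [0.095,0.04,0.04,-0.9,0.015],
    [0.095,0.04,0.06,-1.08,0.015],
    [0.095,0.04,0.075,-1.26,0.015],
    [0.095,0.04,0.075,-1.27,0.015],
    [0.095,0.04,0.075,-1.27,0.015]
  ]
}}

```text
time: 6.92
tool_pos: [0.6232, -0.0521, 0.1844]
tool_rot: [[-0.177, 0.984, 0.001], [0.984, 0.177, -0.0], [-0.0, 0.001, -1.0]]
force: [-0.2, -0.9, -1.2]
grip_width: 0.259
grasp_force: 29.7
```

```bash
cat > look.py <<'E'
from h import *
import sys
np.set_printoptions(precision=4,suppress=True)
s=ctrl.get_state(); print(s["time"],s["tool_pos"],"heading",np.arctan2(s["tool_rot"][1,0],s["tool_rot"][0,0]),s["joints"][5])
m=ctrl.camera_model("wrist"); im=snap("wrist",sys.argv[1])
tip=s["tool_pos"]-[0,0,.0887]
for t in sys.argv[2:]:
    for r in ctrl.landmark_of("wrist",t)[:2]: print(t,r["confidence"],r["at"],at_z("wrist",r["at"],tip[2] if t=="driver" else .061,m))
for k in (-.01,0,.01): print("tip",k,proj("wrist",tip+k*s["tool_rot"][:,0],m))
a=proj("wrist",tip,m).astype(int); print(a)
z=cv2.resize(im[a[0]-90:a[0]+30,a[1]-60:a[1]+60],(600,600),interpolation=cv2.INTER_CUBIC)
cv2.imwrite(f"pics/{sys.argv[1]}z.png",z[:,:,::-1])
E
python3 look.py w3 cam_right_slot driver
```

```text
6.925 [ 0.6232 -0.0521  0.1844] heading 1.7491937899734493 -0.43995793328022326
cam_right_slot 0.57 [189.6, 315.0] [ 0.6209 -0.0502  0.061 ]
cam_right_slot 0.47 [53.1, 186.7] [0.4846 0.0543 0.061 ]
driver 0.98 [202.4, 314.1] [ 0.6209 -0.0533  0.0957]
tip -0.01 [211.9882 316.8864]
tip 0 [201.5769 316.8902]
tip 0.01 [190.9488 316.8941]
[201 316]
```

View pics/w3z.png

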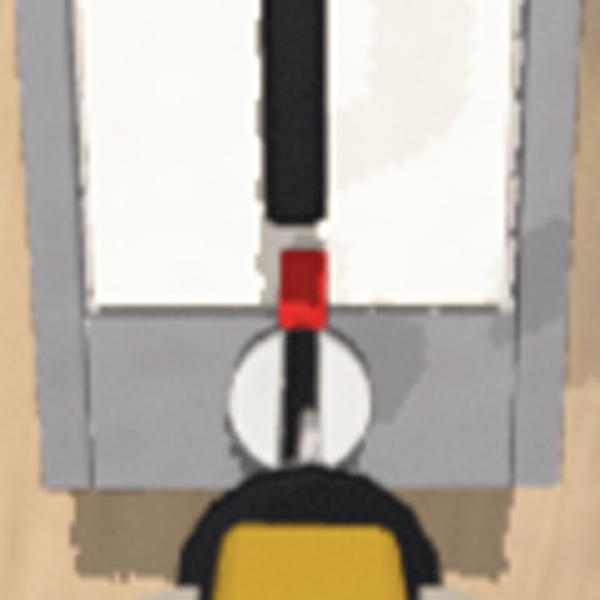

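The blade end is at crop (312,418). It sits about 2.5 mm right of the slot's middle and a few mm short of the head's centre at (300,398). I'll correct that and go in.

Call:
{"method": "carry_out", "body": {
  "steps": [
    [0.0035,-0.0025,0,0,0.015],
    [0.0035,-0.0025,0.012,0,0.015],
    [0.0035,-0.0025,0.02,0,0.015],
    [0.0035,-0.0025,0.027,0,0.015],
    [0.0035,-0.0025,0.0325,0,0.015],
    [0.0035,-0.0025,0.0325,0,0.015]
  ]
}}

```text
time: 7.82
tool_pos: [0.6195, -0.0487, 0.1505]
tool_rot: [[-0.181, 0.983, -0.001], [0.983, 0.181, 0.0], [0.0, -0.001, -1.0]]
force: [-0.5, -0.0, -0.7]
grip_width: 0.254
grasp_force: 29.7
```

Call:
{"method": "carry_out", "body": {
  "steps": [
    [0,0,0,-0.17,0.015],
    [-0.0005,0,0,-0.34,0.015],
    [-0.0008,-0.0001,0,-0.51,0.015],
    [-0.001,-0.0002,0,-0.68,0.015],
    [-0.0014,-0.0004,0,-0.85,0.015],
    [-0.0018,-0.0006,0,-1.02,0.015],
    [-0.0022,-0.0008,0,-1.19,0.015],
    [-0.0025,-0.001,0,-1.36,0.015],
    [-0.0028,-0.0012,0,-1.53,0.015],
    [-0.003,-0.0014,0,-1.68,0.015],
    [-0.003,-0.0014,0,-1.7,0.015],
    [-0.003,-0.0014,0,-1.7,0.015]
  ]
}}

```text
time: 9.32
tool_pos: [0.6189, -0.0519, 0.1514]
tool_rot: [[-0.953, -0.304, 0.0], [-0.304, 0.953, 0.0], [-0.0, 0.0, -1.0]]
force: [-1.3, -0.0, -1.5]
grip_width: 0.257
grasp_force: 29.7
```

```bash
python3 - <<'E'
from h import *
import sys
np.set_printoptions(precision=4,suppress=True)
s=ctrl.get_state(); print(s["moment"],s["joints"],"heading",np.arctan2(s["tool_rot"][1,0],s["tool_rot"][0,0]))
m=ctrl.camera_model("wrist"); im=ctrl.read_camera("wrist")
hsv=cv2.cvtColor(im,cv2.COLOR_RGB2HSV)
a=proj("wrist",[.622,-.0505,.0605],m); print(a)
red=(((hsv[...,0]<6)|(hsv[...,0]>174))&(hsv[...,1]>150)&(hsv[...,2]>80)).astype('uint8')
n,l,st,ce=cv2.connectedComponentsWithStats(red)
for i in range(1,n):
    if st[i,4]>15: print(st[i,4],ce[i][::-1],at_z("wrist",ce[i][::-1],.0605,m))
E
```

```text
[ 0.2802  0.0616 -0.0627] [-0.263   0.4334  1.4505  0.0001  1.2576 -2.1426] heading -2.8328742224338925
[203.1036 316.7313]
1147 [ 81.1613 104.9093] [ 0.5752 -0.248   0.0605]
18 [ 60.4444 450.6667] [0.4745 0.0158 0.0605]
118 [ 78.9831 498.5169] [0.4753 0.0591 0.0605]
1062 [105.2307  86.6648] [ 0.599  -0.2604  0.0605]
187 [180.4118 324.6043] [ 0.5995 -0.0502  0.0605]
167 [217.3234 449.8743] [0.5974 0.0719 0.0605]
```

Call:
{"method": "carry_out", "body": {
  "steps": [
    [0,0,0,-0.08,0.015],
    [0,0,0,-0.08,0.015],
    [0,0,0,0.08,0.015],
    [0,0,-0.01,0.08,0.015],
    [0,0,-0.03,0.08,0.015],
    [0,0,-0.055,0.08,0.015],
    [0,0,-0.055,0.08,0.015]
  ]
}}

```text
time: 10.25
tool_pos: [0.6206, -0.0524, 0.209]
tool_rot: [[-0.973, -0.231, 0.006], [-0.231, 0.973, -0.002], [-0.005, -0.003, -1.0]]
force: [0.3, -0.8, -0.9]
grip_width: 0.256
grasp_force: 29.7
```

```bash
sed -i 's/-90:a\[0\]+30,a\[1\]-60:a\[1\]+60/-80:a[0]+40,max(a[1]-60,0):a[1]+60/' look.py; python3 look.py w4 cam_left_slot cam_right_slot driver
python3 - <<'E'
from h import *
im=cv2.imread("pics/w4.png"); cv2.imwrite("pics/w4h.png",cv2.resize(im[90:330,200:520],(800,600),interpolation=cv2.INTER_CUBIC))
E
```

```text
10.25 [ 0.6206 -0.0524  0.209 ] heading -2.9087797274022478 -2.0666877786419047
cam_left_slot 0.79 [194.0, 450.9] [0.5967 0.0951 0.061 ]
cam_right_slot 0.87 [185.8, 320.6] [ 0.6212 -0.048   0.061 ]
driver 0.56 [202.7, 317.7] [ 0.6229 -0.0508  0.1203]
tip -0.01 [210.3232 316.5625]
tip 0 [199.8743 316.5637]
tip 0.01 [189.2081 316.5648]
[199 316]
```

View pics/w4h.png

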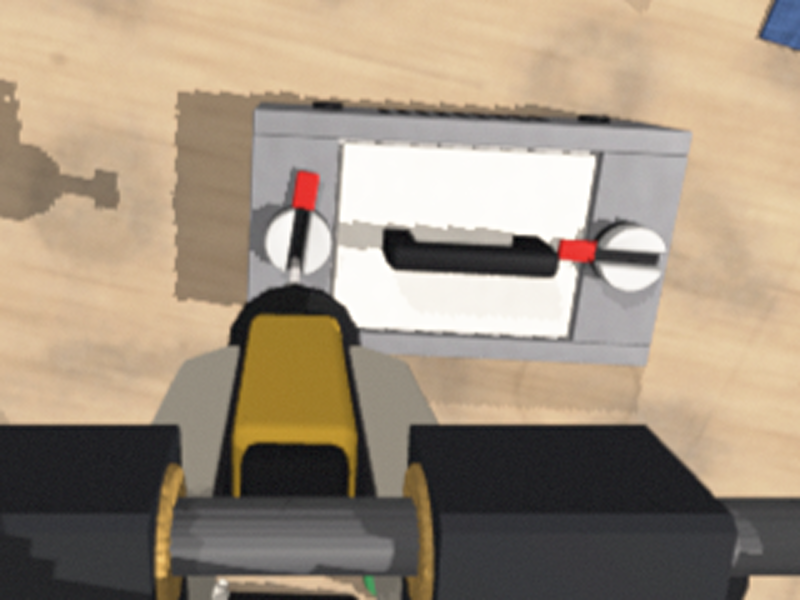

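Right tab now lies along the panel edge (crop (305,190)); the panel is clear of it. Next, the left cam.

Call:
{"method": "carry_out", "body": {
  "steps": [
    [0,0.03,0,0.18,0.015],
    [-0.002,0.07,0,0.36,0.015],
    [-0.005,0.11,0,0.54,0.015],
    [-0.0095,0.146,0,0.72,0.015],
    [-0.0095,0.146,0,0.9,0.015],
    [-0.0095,0.146,0.01,1.08,0.015],
    [-0.0095,0.146,0.02,1.26,0.015],
    [-0.0095,0.146,0.025,1.44,0.015],
    [-0.0095,0.146,0.025,1.58,0.015],
    [-0.0095,0.146,0.025,1.58,0.015]
  ]
}}

```text
time: 11.7
tool_pos: [0.5941, 0.0923, 0.18]
tool_rot: [[-0.222, 0.975, -0.002], [0.975, 0.222, 0.0], [0.001, -0.002, -1.0]]
force: [-0.2, 0.3, -0.9]
grip_width: 0.258
grasp_force: 29.7
```

```bash
python3 look.py w5 cam_left_slot driver
```

```text
11.7 [0.5941 0.0923 0.18  ] heading 1.7943595899675067 -0.25470199059494397
cam_left_slot 0.68 [190.9, 320.1] [0.5965 0.0951 0.061 ]
driver 0.81 [202.6, 317.4] [0.5946 0.0915 0.0913]
tip -0.01 [212.0356 317.086 ]
tip 0 [201.6254 317.0925]
tip 0.01 [190.9986 317.0991]
[201 317]
```

View pics/w5z.png

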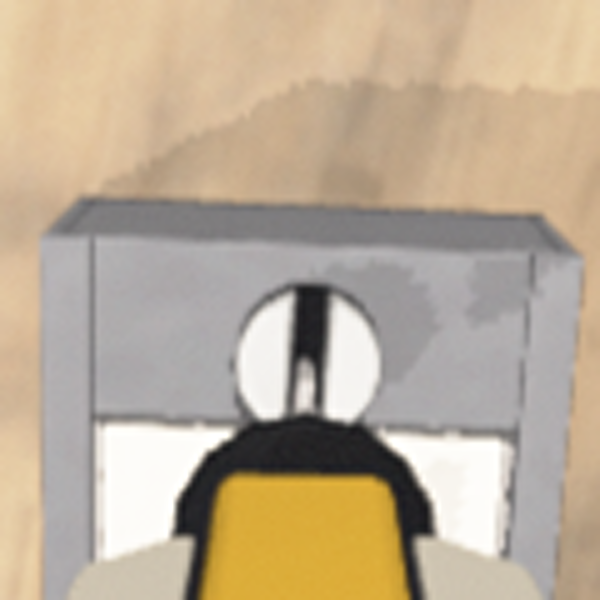

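The blade end at crop (304,365) is in line with the slot, with the head's centre at (308,353). I'll shift 5 mm ahead and insert.

Call:
{"method": "carry_out", "body": {
  "steps": [
    [0.005,0.0005,0,-0.03,0.015],
    [0.005,0.0005,0.01,-0.03,0.015],
    [0.005,0.0005,0.017,-0.03,0.015],
    [0.005,0.0005,0.024,-0.03,0.015],
    [0.005,0.0005,0.029,-0.03,0.015],
    [0.005,0.0005,0.029,-0.03,0.015]
  ]
}}

```text
time: 12.6
tool_pos: [0.5938, 0.0973, 0.1516]
tool_rot: [[-0.249, 0.968, -0.001], [0.968, 0.249, 0.0], [0.0, -0.001, -1.0]]
force: [-0.3, -0.0, -1.4]
grip_width: 0.256
grasp_force: 29.7
```

Call:
{"method": "carry_out", "body": {
  "steps": [
    [0,0,0,-0.17,0.015],
    [-0.0005,0,0,-0.34,0.015],
    [-0.0008,-0.0001,0,-0.51,0.015],
    [-0.001,-0.0002,0,-0.68,0.015],
    [-0.0014,-0.0004,0,-0.85,0.015],
    [-0.0018,-0.0006,0,-1.02,0.015],
    [-0.0022,-0.0008,0,-1.19,0.015],
    [-0.0025,-0.001,0,-1.36,0.015],
    [-0.0028,-0.0012,0,-1.53,0.015],
    [-0.003,-0.0014,0,-1.7,0.015],
    [-0.003,-0.0014,0,-1.75,0.015],
    [-0.003,-0.0014,0,-1.75,0.015]
  ]
}}

```text
time: 14.1
tool_pos: [0.5923, 0.0925, 0.1522]
tool_rot: [[-0.908, -0.418, -0.003], [-0.418, 0.908, -0.003], [0.004, -0.001, -1.0]]
force: [-3.9, -3.6, -0.5]
grip_width: 0.258
grasp_force: 30.0
```

Call:
{"method": "carry_out", "body": {
  "steps": [
    [0,0,0,0.15,0.015],
    [0,0,-0.01,0.15,0.015],
    [0,0,-0.03,0.15,0.015],
    [0,0,-0.07,0.15,0.015],
    [0,0,-0.09,0.15,0.015],
    [0,0,-0.09,0.15,0.015]
  ]
}}

```text
time: 14.85
tool_pos: [0.5949, 0.0942, 0.245]
tool_rot: [[-0.96, -0.28, 0.006], [-0.28, 0.96, 0.0], [-0.005, -0.002, -1.0]]
force: [1.1, -0.5, -1.9]
grip_width: 0.254
grasp_force: 30.0
```

```bash
python3 look.py w6 cam_left_slot cam_right_slot panel_handle
python3 - <<'E'
from h import *
im=cv2.imread("pics/w6.png")
m=ctrl.camera_model("wrist"); im2=im[:,:,::-1].copy()
hsv=cv2.cvtColor(im2,cv2.COLOR_RGB2HSV)
red=(((hsv[...,0]<6)|(hsv[...,0]>174))&(hsv[...,1]>150)&(hsv[...,2]>80)).astype('uint8')
n,l,st,ce=cv2.connectedComponentsWithStats(red)
for i in range(1,n):
    if st[i,4]>40: print(st[i],ce[i][::-1],at_z("wrist",ce[i][::-1],.0605,m))
cv2.imwrite("pics/w6h.png",cv2.resize(im[90:330,120:440],(800,600),interpolation=cv2.INTER_CUBIC))
E
```

```text
14.85 [0.5949 0.0942 0.245 ] heading -2.8577395416160187 -1.8827383356866936
cam_left_slot 0.57 [173.0, 319.0] [0.589  0.0953 0.061 ]
cam_right_slot 0.81 [166.1, 197.7] [ 0.622  -0.0477  0.061 ]
panel_handle 0.79 [173.9, 251.0] [0.6133 0.0162 0.061 ]
tip -0.01 [210.2796 316.4615]
tip 0 [199.8293 316.462 ]
tip 0.01 [189.1615 316.4625]
[199 316]
[  0  51  70  55 671] [77.67958271 38.54992548] [ 0.56856889 -0.23201711  0.0605    ]
[336  59  11  18  67] [ 65.92537313 341.05970149] [0.46396148 0.08481406 0.0605    ]
[  0  76  61  40 546] [99.24358974 29.21611722] [ 0.59481435 -0.24138549  0.0605    ]
[194 140   9  14 104] [146.94230769 198.05769231] [ 0.59454948 -0.05003661  0.0605    ]
[309 188   9  12  71] [193.30985915 312.57746479] [0.61124338 0.09455311 0.0605    ]
```

View pics/w6h.png

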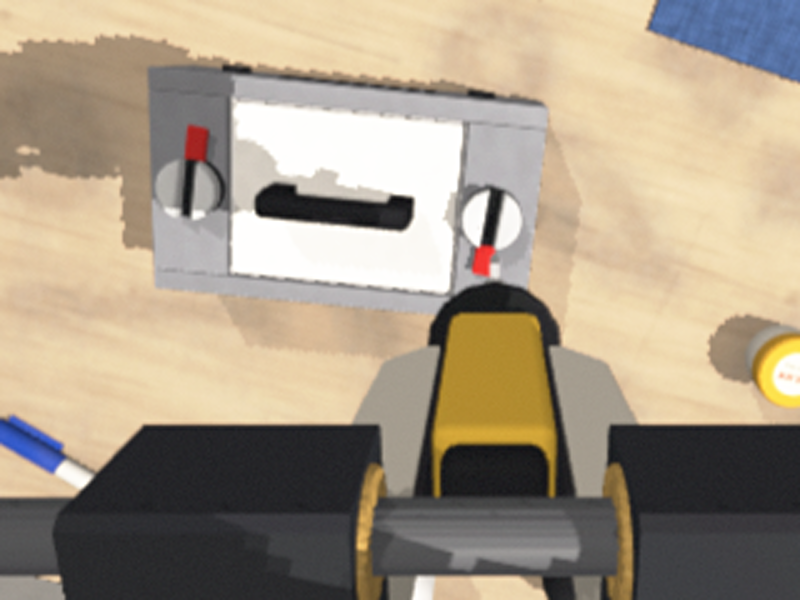

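Both tabs now lie along the panel edges and off it: right at crop (197,140), left at (484,260). Next, return the driver to its grasp pose over the stand.

Call:
{"method": "carry_out", "body": {
  "steps": [
    [0.02,-0.02,0,0.18,0.015],
    [0.05,-0.05,0,0.36,0.015],
    [0.08,-0.08,0,0.54,0.015],
    [0.11,-0.11,0,0.72,0.015],
    [0.14,-0.14,0,0.9,0.015],
    [0.17,-0.17,0,1.08,0.015],
    [0.2,-0.2,0,1.26,0.015],
    [0.23,-0.23,0,1.44,0.015],
    [0.255,-0.258,0,1.62,0.015],
    [0.255,-0.258,0,1.8,0.015],
    [0.255,-0.258,0,1.98,0.015],
    [0.255,-0.258,0,2.16,0.015]
  ]
}}

```text
time: 16.55
tool_pos: [0.4195, -0.2243, 0.241]
tool_rot: [[0.309, 0.951, -0.002], [0.951, -0.309, 0.002], [0.001, -0.002, -1.0]]
force: [-1.2, 1.3, -2.1]
grip_width: 0.259
grasp_force: 30.0
```

Call:
{"method": "carry_out", "body": {
  "steps": [
    [0,0,0,0.18,0.015],
    [0,0,0,0.36,0.015],
    [0,0,0,0.54,0.015],
    [0,0,0,0.72,0.015],
    [0,0,0,0.783,0.015],
    [0,0,0,0.783,0.015],
    [0,0,0,0.783,0.015]
  ]
}}

```text
time: 17.42
tool_pos: [0.4199, -0.2243, 0.2416]
tool_rot: [[0.886, 0.463, -0.001], [0.463, -0.886, 0.001], [-0.0, -0.001, -1.0]]
force: [0.4, 0.3, -1.4]
grip_width: 0.259
grasp_force: 30.0
```

```bash
python3 look.py w7 stand_top driver
python3 - <<'E'
from h import *
s=ctrl.get_state(); R=s["tool_rot"]; print(R, R.T@(np.array([.4222,-.2246,.0987])-s["tool_pos"]))
m=ctrl.camera_model("wrist")
for r in ctrl.landmark_of("wrist","stand_top")[:1]: print(at_z("wrist",r["at"],.07,m))
E
```

```text
17.425 [ 0.4199 -0.2243  0.2416] heading 0.4813495898798923 0.3637918409895411
stand_top 0.71 [180.0, 316.3] [ 0.418  -0.2229  0.061 ]
driver 0.84 [197.9, 316.2] [ 0.4218 -0.2213  0.1529]
tip -0.01 [211.5826 318.1257]
tip 0 [201.1683 318.1429]
tip 0.01 [190.5365 318.1604]
[201 318]
[[ 8.86768046e-01  4.62214651e-01 -2.22538122e-04]
 [ 4.62214695e-01 -8.86768024e-01  2.18980356e-04]
 [-9.61237617e-05 -2.97045172e-04 -9.99999951e-01]] [0.00190464 0.00113509 0.1432874 ]
[ 0.42002113 -0.2222794   0.07      ]
```

View pics/w7z.png

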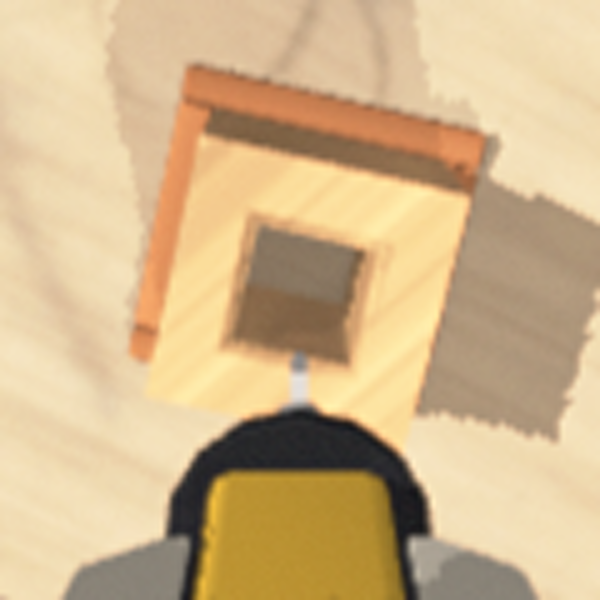

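Call:
{"method": "carry_out", "body": {
  "steps": [
    [0.002,0.001,0.03,0,0.015],
    [0.002,0.001,0.07,0,0.015],
    [0.002,0.001,0.1,0,0.015],
    [0.002,0.001,0.125,0,0.015],
    [0.002,0.001,0.137,0,0.015],
    [0.002,0.001,0.1425,0,0.015],
    [0.002,0.001,0.1425,0,0.015]
  ]
}}

```text
time: 18.5
tool_pos: [0.4226, -0.2248, 0.1]
tool_rot: [[0.887, 0.462, 0.001], [0.462, -0.887, -0.0], [0.0, 0.001, -1.0]]
force: [-0.2, -0.0, -1.1]
grip_width: 0.261
grasp_force: 30.0
```

Call:
{"method": "carry_out", "body": {
  "steps": [
    [0,0,0.001,0,0.015],
    [0,0,0.001,0,0.015],
    [0,0,0.001,0,0.07],
    [0,0,0.001,0,0.07],
    [0,0,0.001,0,0.07],
    [0,0,0.001,0,0.07],
    [0,0,0.001,0,0.07],
    [0,0,0.001,0,0.07],
    [0,0,-0.03,0,0.07],
    [0,0,-0.09,0,0.07],
    [0,0,-0.15,0,0.07]
  ]
}}

```text
time: 19.88
tool_pos: [0.422, -0.2242, 0.2511]
tool_rot: [[0.887, 0.462, -0.001], [0.462, -0.887, 0.001], [-0.0, -0.001, -1.0]]
force: [1.2, -0.7, -0.4]
grip_width: 0.756
grasp_force: 0.0
```

Call:
{"method": "carry_out", "body": {
  "steps": [
    [0.04,-0.02,0,-0.18,0.07],
    [0.08,-0.04,0,-0.36,0.07],
    [0.12,-0.06,0,-0.54,0.07],
    [0.16,-0.08,0,-0.72,0.07],
    [0.2,-0.1,0,-0.9,0.07],
    [0.24,-0.12,0,-1.08,0.07],
    [0.277,-0.131,0,-1.26,0.07],
    [0.277,-0.131,0,-1.28,0.07],
    [0.277,-0.131,0,-1.28,0.07]
  ]
}}

```text
time: 21.0
tool_pos: [0.6071, 0.0193, 0.2492]
tool_rot: [[-0.187, 0.982, -0.001], [0.982, 0.187, -0.0], [-0.0, -0.001, -1.0]]
force: [0.5, -0.1, 0.5]
grip_width: 0.754
grasp_force: 0.0
```

```bash
python3 - <<'E'
from h import *
np.set_printoptions(precision=4,suppress=True)
s=ctrl.get_state(); R=s["tool_rot"]; print(s["time"],s["tool_pos"],"heading",np.arctan2(R[1,0],R[0,0]))
m=ctrl.camera_model("wrist"); im=snap("wrist","w8")
for t,z in (("panel_handle",.081),("panel",.05),("cam_left_slot",.061),("cam_right_slot",.061)):
  for r in ctrl.landmark_of("wrist",t)[:1]: print(t,r["confidence"],r["at"],at_z("wrist",r["at"],z,m))
# dark bar: fit rect to black pixels near handle top plane
a=proj("wrist",[.607,.02,.085],m).astype(int); g=im.max(2); sub=np.zeros_like(g); sub[a[0]-50:a[0]+50,a[1]-25:a[1]+25]=(g[a[0]-50:a[0]+50,a[1]-25:a[1]+25]<60)
n,l,st,ce=cv2.connectedComponentsWithStats(sub); i=1+st[1:,4].argmax(); print(st[i])
p=np.argwhere(l==i); rect=cv2.minAreaRect(p[:,::-1].astype(np.float32)); print(rect)
b=cv2.boxPoints(rect); w=np.array([at_z("wrist",q[::-1],.087,m) for q in b]); print(w,w.mean(0))
for r in ctrl.landmark_of("top","driver")[:1]: pass
t=snap("top","top2"); 
h=cv2.cvtColor(t,cv2.COLOR_RGB2HSV); bl=((h[...,0]>100)&(h[...,0]<125)&(h[...,1]>120)).astype('uint8'); bl[:, :150]=0
n,l,st,ce=cv2.connectedComponentsWithStats(bl); i=1+st[1:,4].argmax(); r=cv2.minAreaRect(np.argwhere(l==i)[:,::-1].astype(np.float32)); print(r)
w=np.array([at_z("top",q[::-1],.003) for q in cv2.boxPoints(r)]); print(w,w.mean(0))
E
```

```text
21.0 [0.6071 0.0193 0.2492] heading 1.7585595176290554
panel_handle 0.78 [180.5, 315.5] [0.6047 0.0206 0.081 ]
panel 0.8 [172.2, 319.7] [0.609  0.0253 0.05  ]
cam_left_slot 0.66 [115.7, 318.7] [0.5947 0.0929 0.061 ]
cam_right_slot 0.68 [233.8, 317.1] [ 0.6207 -0.0535  0.061 ]
[314 149   9  61 522]
((317.9999694824219, 178.99998474121094), (7.999999046325684, 59.99999237060547), 0.0)
[[ 0.6092 -0.0123  0.087 ]
 [ 0.5962  0.0569  0.087 ]
 [ 0.605   0.0586  0.087 ]
 [ 0.6185 -0.0105  0.087 ]] [0.6072 0.0232 0.087 ]
((622.0, 343.5), (35.0, 34.0), 90.0)
[[ 0.256  -0.7316  0.003 ]
 [ 0.256  -0.8159  0.003 ]
 [ 0.174  -0.8038  0.003 ]
 [ 0.1741 -0.7207  0.003 ]] [ 0.215 -0.768  0.003]
```

View pics/w8.png

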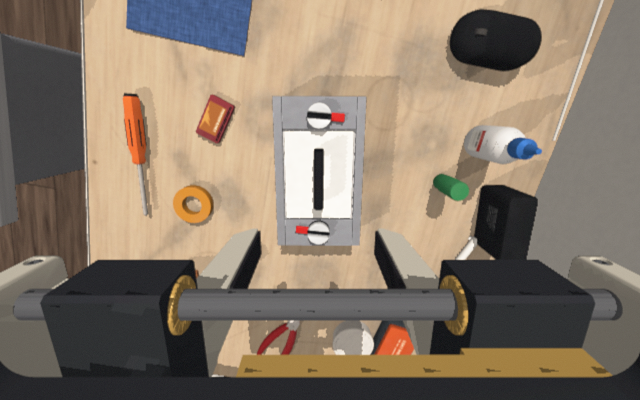

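The panel handle is straight in the image at col 318, rows 149–210, between the fingers, and both tabs are off the panel. I've viewed more pictures than the limit of 10, so from here on I'll work from numbers only.

Call:
{"method": "carry_out", "body": {
  "steps": [
    [0.0025,0,0.06,0,0.07],
    [0.0025,0,0.11,0,0.07],
    [0.0025,0,0.15,0,0.07],
    [0.0025,0,0.175,0,0.07],
    [0.0025,0,0.186,0,0.07],
    [0.0025,0,0.186,0,0.005],
    [0.0025,0,0.186,0,0.005],
    [0.0025,0,0.186,0,0.005],
    [0.0025,0,0.186,0,0.005],
    [0.0025,0,0.186,0,0.005],
    [0.0025,0,0.186,0,0.005],
    [0.0025,0,0.186,0,0.005]
  ]
}}

```text
time: 22.85
tool_pos: [0.6072, 0.022, 0.0637]
tool_rot: [[-0.188, 0.982, 0.0], [0.982, 0.188, 0.0], [-0.0, 0.0, -1.0]]
force: [0.3, 0.6, 0.8]
grip_width: 0.123
grasp_force: 30.0
```

Call:
{"method": "carry_out", "body": {
  "steps": [
    [0,0,0,0,0.005],
    [0,0,0,0,0.005],
    [0,0,0,0,0.005]
  ]
}}

```text
time: 23.22
tool_pos: [0.6072, 0.022, 0.0637]
tool_rot: [[-0.188, 0.982, 0.0], [0.982, 0.188, 0.0], [0.0, 0.0, -1.0]]
force: [-0.3, 0.7, 1.4]
grip_width: 0.128
grasp_force: 30.0
```

```bash
python3 - <<'E'
from h import *
np.set_printoptions(precision=4,suppress=True)
for c in ("top","scene"):
    ctrl.read_camera(c)
    for r in ctrl.cut_out(c,"mat")[:1]:
        k=cv2.minAreaRect(np.argwhere(r["pixels"])[:,::-1].astype(np.float32)); print(c,r["confidence"],k)
        if c=="top":
            w=np.array([at_z("top",q[::-1],.003) for q in cv2.boxPoints(k)]); print(w,w.mean(0))
    for r in ctrl.landmark_of(c,"mat")[:1]: print(at_z(c,r["at"],0))
E
```

```text
top 0.81 ((184.6781463623047, 253.80130004882812), (24.16866111755371, 63.52042007446289), 29.1480712890625)
[[0.3778 0.3754 0.003 ]
 [0.5182 0.3062 0.003 ]
 [0.4879 0.2507 0.003 ]
 [0.3489 0.3209 0.003 ]] [0.4332 0.3133 0.003 ]
[0.6128 0.0915 0.    ]
scene 0.78 ((304.5000305175781, 295.0), (92.93521881103516, 60.309425354003906), 18.778032302856445)
[0.4124 0.2388 0.    ]
```

```bash
python3 - <<'E'
from h import *
np.set_printoptions(precision=4,suppress=True)
t=cv2.imread("pics/top1.png")[200:320,160:270]
h=cv2.cvtColor(t,cv2.COLOR_BGR2HSV); bl=((h[...,0]>100)&(h[...,0]<125)&(h[...,1]>110)&(h[...,2]>70)).astype('uint8')
n,l,st,ce=cv2.connectedComponentsWithStats(bl); i=1+st[1:,4].argmax(); print(st[i])
r=cv2.minAreaRect(np.argwhere(l==i)[:,::-1].astype(np.float32)); print(r)
w=np.array([at_z("top",q[::-1]+[200,160],.003) for q in cv2.boxPoints(r)]); print(w,w.mean(0))
E
```

```text
[  18   33   74   58 3912]
((54.58289337158203, 62.016197204589844), (71.69457244873047, 57.75550079345703), 1.5911402702331543)
[[0.3429 0.325  0.003 ]
 [0.4873 0.33   0.003 ]
 [0.4824 0.1471 0.003 ]
 [0.3381 0.1468 0.003 ]] [0.4127 0.2372 0.003 ]
```

Call:
{"method": "carry_out", "body": {
  "steps": [
    [0,0,-0.01,0,0.005],
    [0,0,-0.03,0,0.005],
    [0,0,-0.07,0,0.005],
    [0,0,-0.11,0,0.005],
    [0,0,-0.11,0,0.005]
  ]
}}

```text
time: 24.15
tool_pos: [0.6092, 0.0217, 0.1775]
tool_rot: [[-0.188, 0.982, 0.007], [0.982, 0.188, -0.001], [-0.002, 0.007, -1.0]]
force: [0.5, -0.5, -2.0]
grip_width: 0.127
grasp_force: 30.0
```

Call:
{"method": "carry_out", "body": {
  "steps": [
    [0.03,-0.02,-0.115,0,0.005],
    [0.07,-0.045,-0.115,0.05,0.005],
    [0.11,-0.07,-0.115,0.1,0.005],
    [0.15,-0.095,-0.115,0.15,0.005],
    [0.19,-0.12,-0.115,0.2,0.005],
    [0.225,-0.14,-0.1,0.21,0.005],
    [0.245,-0.152,-0.07,0.21,0.005],
    [0.247,-0.152,-0.07,0.21,0.005],
    [0.247,-0.152,-0.07,0.21,0.005]
  ]
}}

```text
time: 25.28
tool_pos: [0.4118, 0.2358, 0.2436]
tool_rot: [[0.021, 1.0, -0.0], [1.0, -0.021, -0.001], [-0.001, -0.0, -1.0]]
force: [0.4, 0.1, -1.6]
grip_width: 0.124
grasp_force: 30.0
```

```bash
cat > pl.py <<'E'
from h import *
np.set_printoptions(precision=4,suppress=True)
s=ctrl.get_state(); R=s["tool_rot"]; print(s["time"],s["tool_pos"],"heading",np.arctan2(R[1,0],R[0,0]),s["force"])
m=ctrl.camera_model("wrist"); snap("wrist","p%d"%(s["time"]*10))
for t,z in (("panel",s["tool_pos"][2]-.0137),("panel_handle",s["tool_pos"][2]+.0173),("mat",0)):
  for r in ctrl.landmark_of("wrist",t)[:1]: print(t,r["confidence"],at_z("wrist",r["at"],z,m))
for r in ctrl.cut_out("wrist","panel")[:1]:
    k=cv2.minAreaRect(np.argwhere(r["pixels"])[:,::-1].astype(np.float32))
    w=np.array([at_z("wrist",q[::-1],s["tool_pos"][2]-.0087,m) for q in cv2.boxPoints(k)]); print("panel rect",w,w.mean(0))
ctrl.read_camera("scene")
for t,z in (("panel",s["tool_pos"][2]-.0137),("mat",0)):
  for r in ctrl.landmark_of("scene",t)[:1]: print("scene",t,r["confidence"],at_z("scene",r["at"],z))
E
python3 pl.py
```

```text
25.275 [0.4118 0.2358 0.2436] heading 1.550081048773568 [ 0.399   0.1358 -1.6263]
panel 0.85 [0.4112 0.2378 0.2299]
panel_handle 0.83 [0.4101 0.2345 0.2609]
mat 0.78 [0.4106 0.2429 0.    ]
panel rect [[0.3723 0.2905 0.2349]
 [0.4541 0.2889 0.2349]
 [0.4582 0.1975 0.2349]
 [0.3647 0.1993 0.2349]] [0.4123 0.244  0.2349]
scene panel 0.93 [0.4126 0.232  0.2299]
scene mat 0.9 [0.4157 0.2343 0.    ]
```

Call:
{"method": "carry_out", "body": {
  "steps": [
    [0,0.001,0.05,0,0.005],
    [0,0.001,0.1,0,0.005],
    [0,0.001,0.15,0,0.005],
    [0,0.001,0.19,0,0.005],
    [0,0.001,0.21,0,0.005],
    [0,0.001,0.219,0,0.005],
    [0,0.001,0.223,0,0.005],
    [0,0.001,0.2255,0,0.005],
    [0,0.001,0.2255,0,0.005]
  ]
}}

```text
time: 26.8
tool_pos: [0.4129, 0.2362, 0.0188]
tool_rot: [[0.021, 1.0, 0.001], [1.0, -0.021, 0.0], [0.0, 0.001, -1.0]]
force: [0.6, 0.2, -2.3]
grip_width: 0.127
grasp_force: 30.0
```

Call:
{"method": "carry_out", "body": {
  "steps": [
    [0,0,0.001,0,0.005],
    [0,0,0.002,0,0.005],
    [0,0,0.0025,0,0.005],
    [0,0,0.0025,0,0.005]
  ]
}}

```text
time: 27.3
tool_pos: [0.4127, 0.2362, 0.0167]
tool_rot: [[0.021, 1.0, 0.001], [1.0, -0.021, 0.0], [0.0, 0.001, -1.0]]
force: [-2.7, -0.8, 7.7]
grip_width: 0.127
grasp_force: 30.0
```

Call:
{"method": "carry_out", "body": {
  "steps": [
    [0,0,0,0,0.05],
    [0,0,0,0,0.05],
    [0,0,0,0,0.05],
    [0,0,0,0,0.05],
    [0,0,0,0,0.05],
    [0,0,-0.04,0,0.05],
    [0,0,-0.1,0,0.05],
    [0,0,-0.16,0,0.05],
    [0,0,-0.22,0,0.05],
    [0,0,-0.22,0,0.05],
    [0,0,-0.22,0,0.05]
  ]
}}

```text
time: 28.68
tool_pos: [0.412, 0.2359, 0.2351]
tool_rot: [[0.021, 1.0, -0.001], [1.0, -0.021, -0.0], [-0.0, -0.001, -1.0]]
force: [-0.4, 0.1, -0.9]
grip_width: 0.538
grasp_force: 0.0
```

```bash
python3 - <<'E'
from h import *
np.set_printoptions(precision=4,suppress=True)
s=ctrl.get_state(); print(s["time"],s["tool_pos"],s["grip_width"])
for c in ("wrist","scene","top"):
    m=ctrl.camera_model(c); snap(c,"f_"+c)
    for t,z in (("panel",.003),("panel_handle",.034),("mat",0),("driver",.01),("stand_top",.07),("cam_left_slot",.061)):
        for r in ctrl.landmark_of(c,t)[:1]: print(c,t,round(r["confidence"],2),at_z(c,r["at"],z,m))
E
```

```text
28.675 [0.412  0.2359 0.2351] 0.5381114642724525
wrist panel 0.76 [0.4134 0.2363 0.003 ]
wrist panel_handle 0.94 [0.4113 0.2335 0.034 ]
scene panel 0.75 [0.4118 0.2393 0.003 ]
scene panel_handle 0.72 [0.4172 0.2359 0.034 ]
scene mat 0.97 [0.4192 0.2309 0.    ]
scene driver 0.41 [ 0.5692 -0.2398  0.01  ]
scene stand_top 0.94 [ 0.4232 -0.2449  0.07  ]
scene cam_left_slot 0.69 [0.4108 0.1525 0.061 ]
top panel 0.79 [0.415  0.2316 0.003 ]
top panel_handle 0.98 [0.4132 0.2346 0.034 ]
top driver 0.68 [ 0.4208 -0.2295  0.01  ]
top stand_top 0.9 [ 0.4207 -0.2287  0.07  ]
top cam_left_slot 0.7 [0.6004 0.0859 0.061 ]
```

```bash
python3 - <<'E'
from h import *
a=cv2.imread("pics/scene1.png");b=cv2.imread("pics/f_scene.png")
for i in (a,b):
    h=cv2.cvtColor(i[140:215,360:410],cv2.COLOR_BGR2HSV); y=((h[...,0]>20)&(h[...,0]<33)&(h[...,1]>180)&(h[...,2]>90)); p=np.argwhere(y); print(len(p),p.mean(0),p.min(0),p.max(0))
print(ctrl.finish_job())
E
```

```text
183 [30.62295082 24.7431694 ] [18 20] [42 29]
169 [30.97633136 24.33727811] [19 20] [42 28]
the job is handed in; nothing more can be done
None
```

The job is done and handed in: both cams are turned, the driver is back upright in its stand, and the panel lies handle up in the middle of the mat (about 29 of the 72 s used); I viewed 12 pictures instead of the 10 allowed.

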